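Weigh the blue can on the sprung hook gauge and record it

ROBOT

A 6-joint arm with a two-finger parallel gripper is mounted at the origin on the work surface. World frame = base frame: x ahead of the robot, y to its left, z up, the work surface at z = 0. Lengths are in mm, angles in rad, forces in N, time in s.
With the tool pointing down it reaches from about 275 to 850 mm from the base axis. Payload 5.2 kg.
Tool frame: the origin (TCP) lies at the very end of the fingers, on their centre line; the grasp point (between the pads) lies 19 mm behind it; z points along the fingers, y is the line along which they close (so a half turn about z gives the same grasp; the last joint's range is limited). The gripper opens to 85 mm and grips with 20 to 120 N. Pads are 22 mm wide; open, the fingers measure 114 mm over their backs; the gripper's body (76 mm by 85 mm) begins 54 mm behind the grasp point. The pads swing forward as they close: fully open they stand 13 mm farther back than shut.
Start: joints at [0.971, 0.259, 1.535, -0, 1.348, -0.203], TCP at [212.537, 507.28, 193.81] pointing down, gripper open.
Joint ranges: [-3.14, 3.14], [-0.91, 2.08], [0.19, 2.58], [-1.22, 4.36], [0.22, 2.71], [-3.12, 3.12]. Speed limits (rad/s): [2.57, 2.57, 3.14, 3.14, 3.14, 3.14].

INTERFACE

Orientations are given as a rotation vector (axis times angle).
In Python, from station import arm gives the robot as it stands.
- The arm moves only by the shell command python3 -m pendant 'ROWS' [OPENING]. ROWS is JSON, a list of rows, each an object of numbers: "tx", "ty", "tz": the shift along the tool's x, y, z in m; "spin": the turn about the tool's z in rad. In form: [{"tx": .., "ty": .., "tz": .., "spin": ..}, ...]. A call has 1 to 10 rows; each row shifts and turns the commanded pose from where the row before left it, along the tool's axes as they then stand; what a row does not reach is not made up. A row lasts 1/12 s, in which the tool goes at most 41.7 mm and 7.16 degrees, less where a joint would pass 70% of its speed; a pose out of reach is approached as far as the arm can. A call is refused whole if a number of a shift passes 0.0417 or a number of a turn 0.125, either way. A call with a gripper value outside its range is refused whole. OPENING is the opening, from 0 (shut) to 1 (fully open), set as the call begins (- or left out, the last holds). The fingers move at their own pace and stop on an object; the grip force is fixed at half the most. Time passes only in rows, so rows that do not move let the fingers close. It gives the time, the measured TCP pose, the force, the opening and the grip force at its end, in the units of the state.
- arm.get_state(): the state, without advancing time (a new reading comes with each control period).
- arm.snapshot(name): name is "scene" or "top"; returns a dict with "color" (420x560x3 uint8, red, green, blue), "fovy" (degrees; the focal length in pixels is half the picture's height over the tangent of half this angle, whatever the lens; pixels are square), "cx", "cy" (the principal point, pixels), "k1" (the pictures are not rectified: a ray, as slopes to the right and down, at radius r is drawn at 1 + k1 r^2 times it, then the intrinsics apply), "extrinsics" (4x4, takes a point from world to camera coordinates). Camera axes: x right, y up, looking along -z (the intrinsics and any distortion apply to the point x, -y, -z); pixel columns grow to the right and rows downward; lengths in mm; the calibration is good to about 2 mm. A picture is of the moment at which its call begins. There is no depth.
- arm.hand_in(): hands the job in; it is judged then, once.
The state is a dict: "time": time; "joints": joint angles; "joint_vel": joint speeds; "joint_efforts": joint torques, N m; "eef_pos": TCP position; "tool_rot": TCP orientation; "contact_force": force on the tool from outside, world axes, zero at the start; "ft_torque": the same for the moment, N m; "gripper_width": finger opening in mm; "finger_force": force on a finger pad.
Only numpy, scipy, OpenCV 4.12 (cv2) and the standard library are available. Lean on these libraries where they do the work, as an engineer would, in place of code of your own. Each camera call takes 0.05 s, during which the arm holds its last target. There are 200 camera calls.

TASK

Take the blue-banded sample can by its tab and hang it by its wire bail in the bend of the orange sprung hook, lowering it gently until the hook carries its whole weight: the hook must move slowly all the time and not jump up or down when you let go, so do not let the can drop, and do not force the hook down past where the weight takes it. Let go, wait until hook and can hang still, then press the green button on the recorder fully down and let it come up, leaving the can hanging at rest. Leave the red-banded can, the glass flask and the brown bottle where they stand.

Things in the scene. Friction and masses are not known exactly. Their poses are not given: they have to be found in the camera images.
- sample: steel can to weigh, blue band, 52 mm wide, 55 mm tall, 0.16 to 0.64 kg (varies). Origin: centre of underside, z up. On the lid a 5 mm wire bail in the can's y-z plane: legs at y +-22 mm up to z 93 mm, sloping to a peak at z 103 mm. On the peak a blue grip tab, 24 mm (x) by 12 mm (y), z 104 to 146 mm; pinch it across y. The hook goes through the bail along the can's x
- sample_eye (a point): underside of the peak of the blue can's bail, 100.5 mm above the can's underside, on its axis: the point that rests in the bend of the hook. The bail's opening reaches from here 45 mm down to the lid
- gauge: fixed hook gauge: grey base 170 (x) by 120 by 14 mm, origin at its underside's centre; 32 mm column at x +30 mm, 182 mm tall, white tick plate to 262 mm. From its sprung rod an orange 6 mm bar runs along the gauge's -x at 260 mm, dips into a V bend at x -90 mm and turns up to a free tip; nothing is above 279 mm. Hang things from the tip's side, moving along gauge +x. Yaw varies
- seat (a point): top of the bar in the V bend of the hook, at gauge x -90 mm, y 0, 255 mm above the gauge's underside when unloaded; moves down with the hook. The tip's top is 24 mm higher, its end 26 mm farther along gauge -x; the bend's underside is 6 mm lower; the bar behind the bend is 8 mm higher
- hook (a joint): dip of the sprung hook in m: 0 unloaded, grows downward; spring 80 N/m (1 N dips it 12.5 mm), lightly damped, so it bobs for a second or two when disturbed; stop at 0.098; it may not be pushed deeper than 0.088 nor ever move faster than 0.06 m/s, up or down
- recorder: white fixed recorder box, 100 mm (x) by 130 mm (y) by 45 mm tall, origin at the centre of its underside; green button on top at x = -22 mm, y = 0
- record_top (a point): centre of the top of the green push button, 26 mm diameter, pressed straight down
- record (a joint): travel of the green button in m: 0 up, 0.006 fully down (about 4 N); springs back
- other: red-banded can, same shape as the blue one, origin at the centre of its underside; leave alone
- flask: empty conical glass flask, 80 mm diameter, 124 mm tall, origin at the centre of its underside; leave alone
- reagent: brown bottle with white cap, 56 mm diameter, 100 mm tall, origin at the centre of its underside; leave alone
Mind the look-alikes: they are no part of the job. Leave any purple, turquoise or yellow look-alike of the sample alone.

How it is judged:
By the outcome, as a careful person would: the job done as asked, in the order asked, and still so for the second after the job is handed in, with the robot touching nothing.
It also fails if it takes over 61 s, if anything falls off the work surface, if the arm or the gripper's body presses on something with over 40 N, if the wrist force passes 120 N, or if a joint passes its speed limit or range.

## Working session

There is one attempt and no reset: what is moved stays moved. The work goes in short steps, Python scripts to look and compute and a shell command to move; the robot and the scene stay as the last step left them, time stands still between calls to the robot, and variables do not carry over. Pictures are saved under pics/ and viewed, at most 13 in all, crops included, and the job is handed in when it is done.

```bash
mkdir -p pics; ls; cat > h.py <<'E'
import numpy as np, cv2, json
from station import arm
def snap(n,f):
    s=arm.snapshot(n); cv2.imwrite('pics/'+f+'.png',cv2.cvtColor(s['color'],cv2.COLOR_RGB2BGR)); 
    np.savez('cam_'+f+'.npz',**s); return s
def load(f): return dict(np.load('cam_'+f+'.npz'))
def K(s):
    f=210/np.tan(np.radians(float(s['fovy']))/2); return np.array([[f,0,float(s['cx'])],[0,f,float(s['cy'])],[0,0,1]]),np.array([float(s['k1']),0,0,0.])
def rt(s):
    E=np.array(s['extrinsics']); F=np.diag([1,-1,-1]); return F@E[:3,:3],F@E[:3,3]
def proj(s,P):
    k,d=K(s);R,t=rt(s); return cv2.projectPoints(np.array(P,float).reshape(-1,1,3),cv2.Rodrigues(R)[0],t,k,d)[0].reshape(-1,2)
def onz(s,px,z):
    k,d=K(s);R,t=rt(s); u=cv2.undistortPoints(np.array(px,float).reshape(-1,1,2),k,d).reshape(-1,2)
    o=-R.T@t; r=np.c_[u,np.ones(len(u))]@R; return o+r*((z-o[2])/r[:,2])[:,None]
def tri(ss,pxs):
    A=np.zeros((3,3));b=np.zeros(3)
    for s,p in zip(ss,pxs):
        R,t=rt(s);k,d=K(s);u=cv2.undistortPoints(np.array(p,float).reshape(1,1,2),k,d).ravel()
        r=R.T@np.r_[u,1];r/=np.linalg.norm(r);M=np.eye(3)-np.outer(r,r);A+=M;b+=M@(-R.T@t)
    return np.linalg.solve(A,b)
E
python3 - <<'E'
from h import *
for n in('scene','top'):
    s=snap(n,n+'0'); print(n,s['fovy'],s['k1'],s['cx'],s['cy'],-np.array(s['extrinsics'])[:3,:3].T@np.array(s['extrinsics'])[:3,3])
print(arm.get_state())
E
```

```text
pics
scene 43.438920991606004 -0.14535550940117892 279.3205372601739 211.39600181072623 [1431.82478381 -340.69389652 1284.14955198]
top 42.82718973335371 -0.028663714941684272 274.8935516518097 206.57180585261966 [ 359.99840292  -14.814581   1685.69308588]
{'time': 0.1, 'joints': array([ 9.71215967e-01,  2.59307320e-01,  1.53594589e+00, -6.08685866e-07,
        1.34799904e+00, -2.02788155e-01]), 'joint_vel': array([ 8.59071851e-05, -1.39501374e-03, -2.36574376e-03, -3.82967793e-04,
       -7.36750300e-04, -1.44688008e-03]), 'joint_efforts': array([ 2.38454668e-03, -4.46961987e+01, -2.91248310e+01, -2.68723925e-04,
        6.14197575e-03, -6.14244058e-06]), 'eef_pos': array([212.22710194, 506.84141598, 193.04899044]), 'tool_rot': array([-6.19070940e-01, -3.07933136e+00,  2.39976855e-03]), 'contact_force': array([ 0.69863188, -0.69994372, -0.02650136]), 'ft_torque': array([0.00425857, 0.01963969, 0.05757021]), 'finger_force': 0.0, 'gripper_width': 85.16807468596335}
```

View pics/scene0.png

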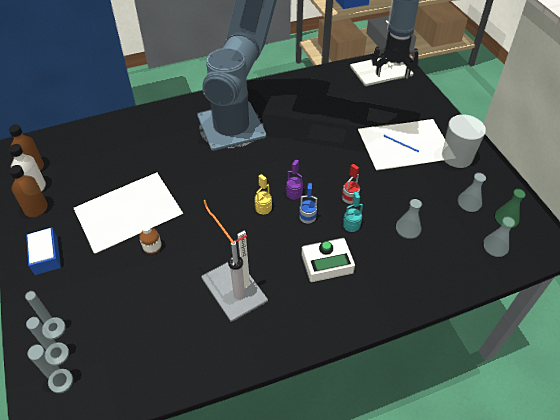

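View pics/top0.png

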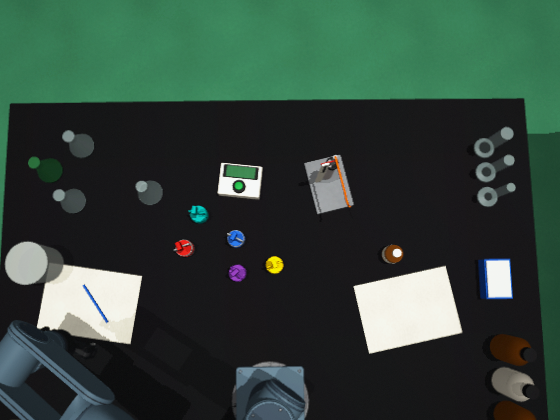

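The scene view shows five cans: blue (308,208), purple (294,185), yellow (263,198), turquoise (353,215) and red (351,185). Only blue at (308,208), top (235,238), has the described blue band and tab. The gauge is at (235,270) and the recorder button at (326,246). I'll confirm with one enlarged crop of both views.

```bash
python3 - <<'E'
import cv2,numpy as np
a=cv2.imread('pics/scene0.png')[170:320,190:340];b=cv2.imread('pics/top0.png')[145:265,205:365]
a=cv2.resize(a,(400,400),interpolation=cv2.INTER_CUBIC)
b=cv2.resize(b,(400,300),interpolation=cv2.INTER_CUBIC)
c=np.zeros((400,800,3),np.uint8);c[:,:400]=a;c[:300,400:]=b
cv2.imwrite('pics/crop1.png',c)
E
```

```text
(no output)
```

View pics/crop1.png

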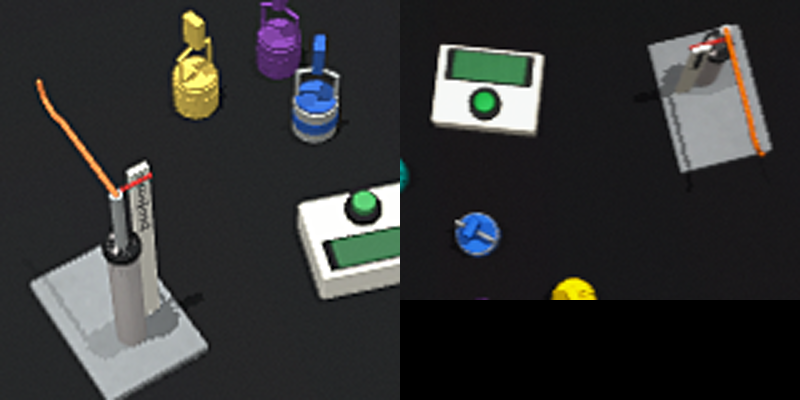

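The crop confirms the blue can (blue band, lid and tab). The hook runs from the column towards the tip at scene (205,201), top (350,207).

```bash
cat > fit.py <<'E'
from h import *
from scipy.optimize import least_squares
S=load('scene0');T=load('top0')
cs=lambda u,v:(190+u/2.6667,170+v/2.6667)
ct=lambda u,v:(205+(u-400)/2.5,145+v/2.5)
def fit(mod,obs,x0,nm):
    def pts(p):
        c,s=np.cos(p[2]),np.sin(p[2]);m=np.array(mod,float)
        return np.c_[p[0]+c*m[:,0]-s*m[:,1],p[1]+s*m[:,0]+c*m[:,1],m[:,2]]
    def res(p):
        P=pts(p);return np.concatenate([proj(cam,P[i])[0]-px for i,cam,px in obs])
    r=least_squares(res,x0,x_scale=[10,10,.1]);print(nm,r.x.round(3),'res',np.abs(r.fun).reshape(-1,2).round(1).tolist());return r.x
# gauge: corners
m=[(85,60,14),(85,-60,14),(-85,-60,14),(-85,60,14),(-116,0,276),(30,0,260)]
g0=[onz(T,[ct(707,95)],14)[0][0],onz(T,[ct(707,95)],14)[0][1]]
# top view
print('corners',onz(T,[ct(649,45),ct(737,25),ct(771,150),ct(683,172)],14).round(0).tolist())
print('tip tri',tri([S,T],[cs(39,82),ct(762,155)]).round(1))
# tip lies toward robot: gauge +x ~ world +x
o=[(0,T,ct(649,45)),(1,T,ct(737,25)),(2,T,ct(771,150)),(3,T,ct(683,172)),(2,S,cs(32,285)),(0,S,cs(208,348)),(4,S,cs(39,82)),(4,T,ct(762,155))]
# scene corner assign: tested by residuals
for yaw in(-.3,.3):
    fit(m,o[:4]+o[6:],g0+[yaw],'gauge')
m=[(0,22,93),(0,-22,93),(0,0,146),(0,0,55),(0,0,105)]
b0=onz(T,[ct(476,233)],55)[0]
for a in (.4,-.4,1,-1.0,1.57): fit(m,[(0,T,ct(457,223)),(1,T,ct(493,240)),(0,S,cs(296,72)),(1,S,cs(338,72)),(3,T,ct(477,234)),(2,S,cs(319,40))],[b0[0],b0[1],a],'can')
m=[(-22,0,55),(50,65,45),(50,-65,45),(-50,-65,45),(-50,65,45)]
b0=onz(T,[ct(485,103)],55)[0];print('button',b0,onz(T,[ct(440,44),ct(544,52),ct(536,134),ct(431,126)],45).round(0).tolist())
print('button tri',tri([S,T],[cs(364,200),ct(485,101)]))
E
python3 fit.py
```

```text
corners [[732.0, -119.0, 14.0], [757.0, -232.0, 14.0], [595.0, -270.0, 14.0], [568.0, -159.0, 14.0]]
tip tri [ 553.9 -218.9  274.3]
gauge [ 6.64862e+02 -1.94011e+02  2.26000e-01] res [[0.8, 0.6], [0.4, 1.2], [0.3, 0.1], [1.3, 0.0], [1.5, 0.9], [0.2, 0.5]]
gauge [ 6.64862e+02 -1.94011e+02  2.26000e-01] res [[0.8, 0.6], [0.4, 1.2], [0.3, 0.1], [1.3, 0.0], [1.5, 0.9], [0.2, 0.5]]
can [490.279 100.247   1.118] res [[3.1, 9.9], [4.9, 10.3], [7.5, 5.4], [9.2, 5.7], [0.8, 0.2], [0.8, 0.2]]
can [490.219 100.083  -1.958] res [[9.1, 3.6], [10.8, 3.3], [7.0, 5.7], [8.8, 5.4], [0.8, 0.2], [0.9, 0.2]]
can [490.279 100.247   1.117] res [[3.1, 9.9], [4.9, 10.3], [7.5, 5.4], [9.2, 5.7], [0.8, 0.2], [0.8, 0.2]]
can [490.219 100.083  -1.958] res [[9.1, 3.6], [10.8, 3.3], [7.0, 5.7], [8.8, 5.4], [0.8, 0.2], [0.9, 0.2]]
can [490.279 100.247   1.118] res [[3.1, 9.9], [4.9, 10.3], [7.5, 5.4], [9.2, 5.7], [0.8, 0.2], [0.8, 0.2]]
button [651.7499132   87.83756451  55.        ] [[729.0, 145.0, 45.0], [718.0, 15.0, 45.0], [614.0, 25.0, 45.0], [625.0, 156.0, 45.0]]
button tri [653.26582321  89.35084565  64.98336056]
```

```bash
cat >> fit.py <<'E'
print('---')
m=[(0,22,93),(0,-22,93),(0,0,146),(0,0,55),(0,0,105)]
b0=onz(T,[ct(476,233)],55)[0]
c=fit(m,[(0,T,ct(457,223)),(1,T,ct(493,240)),(0,S,cs(338,72)),(1,S,cs(296,72)),(3,T,ct(477,234)),(2,S,cs(319,40))],[b0[0],b0[1],.3],'can')
# colour-based tab check: scene blue tab centroid, top
for cam,n in((S,'S'),(T,'T')):
    q=cam['color'].astype(int);w=(q[...,2]>q[...,0]+60)&(q[...,2]>q[...,1]+30)
    k,l,st,ce=cv2.connectedComponentsWithStats(w.astype(np.uint8))
    for i in range(1,k):
        if st[i,4]>15:print(n,st[i].tolist(),ce[i].round(1))
print(proj(S,[(c[0],c[1],z) for z in(0,55,104,146)]).round(1).tolist(),proj(T,[(c[0],c[1],z) for z in(0,55,104,146)]).round(1).tolist())
st=arm.get_state();from scipy.spatial.transform import Rotation as Ro
print(Ro.from_rotvec(st['tool_rot']).as_matrix().round(3))
E
python3 fit.py | sed -n '/---/,$p'
```

```text
---
can [ 4.90343e+02  1.00123e+02 -4.16000e-01] res [[0.4, 0.3], [1.3, 0.7], [1.4, 0.5], [0.3, 0.2], [0.8, 0.2], [0.8, 0.2]]
S [336, 0, 33, 9, 201] [352.1   2.8]
S [384, 135, 35, 17, 62] [400.8 142.9]
S [307, 183, 5, 15, 61] [309.1 189.8]
S [301, 200, 15, 12, 144] [307.9 205.8]
S [300, 213, 17, 8, 59] [307.4 217. ]
S [26, 227, 35, 48, 538] [ 45.8 257.9]
T [227, 230, 17, 17, 187] [235.2 237.8]
T [479, 259, 34, 40, 416] [490.1 278.6]
T [83, 285, 25, 38, 115] [ 95.1 303.6]
[[306.7, 216.6], [307.5, 205.3], [308.2, 194.7], [308.8, 185.2]] [[236.3, 239.8], [235.0, 238.4], [233.9, 237.1], [232.8, 235.9]]
[[-0.922  0.386 -0.001]
 [ 0.386  0.922 -0.001]
 [ 0.    -0.002 -1.   ]]
```

```bash
R='{"tx":-0.0295,"ty":-0.0191,"spin":0.002}'; python3 -m pendant '[{"tx":-0.0295,"ty":-0.0191,"spin":0.002},{"tx":-0.0295,"ty":-0.0191,"spin":0.002},{"tx":-0.0295,"ty":-0.0191,"spin":0.002},{"tx":-0.0295,"ty":-0.0191,"spin":0.002},{"tx":-0.0295,"ty":-0.0191,"spin":0.002},{"tx":-0.0295,"ty":-0.0191,"spin":0.002},{"tx":-0.0295,"ty":-0.0191,"spin":0.002},{"tx":-0.0295,"ty":-0.0191,"spin":0.002},{"tx":-0.0295,"ty":-0.0191,"spin":0.002},{"tx":-0.0295,"ty":-0.0191,"spin":0.002}]' 0.5
python3 -m pendant '[{"tx":-0.0295,"ty":-0.0191},{"tx":-0.0295,"ty":-0.0191},{"tx":-0.0295,"ty":-0.0191},{"tx":-0.02,"ty":-0.01},{},{}]'
python3 - <<'E'
from h import *
from scipy.spatial.transform import Rotation as Ro
st=arm.get_state();M=Ro.from_rotvec(st['tool_rot']).as_matrix();print(M.round(3),st['contact_force'])
d=np.r_[490.3,100.1,st['eef_pos'][2]]-st['eef_pos'];print(M.T@d, np.arctan2(.915,.404)-np.arctan2(M[1,1],M[0,1]))
snap('scene','s1')
cv2.imwrite('pics/s1c.png',cv2.resize(cv2.imread('pics/s1.png')[110:240,240:400],(640,520),interpolation=cv2.INTER_CUBIC))
E
```

```text
[[-0.922  0.386 -0.001]
 [ 0.386  0.922 -0.001]
 [ 0.    -0.002 -1.   ]] [ 0.69863188 -0.69994372 -0.02650136]
[-4.13658164e+02 -2.67675086e+02  2.97139530e-01] -0.018996234583503746validation failed for argument at $[0]...
validation failed for argument at $[0]...
```

View pics/s1c.png

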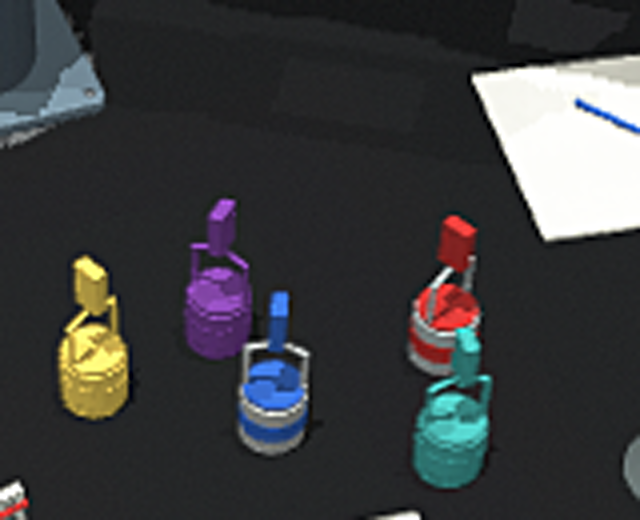

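The moves were refused because every key is required, so the arm hasn't moved. The crop shows the blue can's tab at about (280,320) and its band at (272,430), both clear of the neighbours.

```bash
python3 -m pendant '[{"tx":-0.0295,"ty":-0.0191,"tz":0,"spin":0.002},{"tx":-0.0295,"ty":-0.0191,"tz":0,"spin":0.002},{"tx":-0.0295,"ty":-0.0191,"tz":0,"spin":0.002},{"tx":-0.0295,"ty":-0.0191,"tz":0,"spin":0.002},{"tx":-0.0295,"ty":-0.0191,"tz":0,"spin":0.002},{"tx":-0.0295,"ty":-0.0191,"tz":0,"spin":0.002},{"tx":-0.0295,"ty":-0.0191,"tz":0,"spin":0.002},{"tx":-0.0295,"ty":-0.0191,"tz":0,"spin":0.002},{"tx":-0.0295,"ty":-0.0191,"tz":0,"spin":0.002},{"tx":-0.0295,"ty":-0.0191,"tz":0,"spin":0.002}]' 0.5
python3 -m pendant '[{"tx":-0.0295,"ty":-0.0191,"tz":0,"spin":0},{"tx":-0.0295,"ty":-0.0191,"tz":0,"spin":0},{"tx":-0.0295,"ty":-0.0191,"tz":0,"spin":0},{"tx":-0.03,"ty":-0.019,"tz":0,"spin":0},{"tx":0,"ty":0,"tz":0,"spin":0},{"tx":0,"ty":0,"tz":0,"spin":0},{"tx":0,"ty":0,"tz":0,"spin":0}]'
cat > st.py <<'E'
from h import *
import sys
from scipy.spatial.transform import Rotation as Ro
st=arm.get_state();M=Ro.from_rotvec(st['tool_rot']).as_matrix();print(M.round(3),st['time'],st['eef_pos'].round(1),st['contact_force'].round(2),st['gripper_width'],st['finger_force'])
if len(sys.argv)>4:
    x,y,z,yaw=map(float,sys.argv[1:5])
    print('tool shift',(M.T@(np.r_[x,y,z]-st['eef_pos'])).round(1),'spin',(-(yaw+np.pi/2-np.arctan2(M[1,1],M[0,1])+np.pi/2)%np.pi-np.pi/2).round(3))
E
python3 st.py 490.3 100.1 111 -0.416
python3 -c "
from h import *
snap('scene','s2')
cv2.imwrite('pics/s2c.png',cv2.resize(cv2.imread('pics/s2.png')[110:240,240:400],(640,520),interpolation=cv2.INTER_CUBIC))"
```

```text
time: 0.98
eef_pos: [408.6, 213.8, 193.7]
tool_rot: [-0.65, -3.073, -0.0]
contact_force: [0.6, 0.1, -0.2]
gripper_width: 42.7
finger_force: 0.0
time: 1.57
eef_pos: [485.1, 97.7, 193.4]
tool_rot: [-0.651, -3.072, -0.0]
contact_force: [0.4, -0.1, -0.6]
gripper_width: 42.6
finger_force: 0.0
[[-0.914  0.406 -0.001]
 [ 0.406  0.914  0.001]
 [ 0.001 -0.    -1.   ]] 1.5667 [485.1  97.7 193.4] [ 0.36 -0.14 -0.58] 42.61430257351361 0.0
tool shift [-4.   4.3 82.4] spin -0.002
```

View pics/s2c.png

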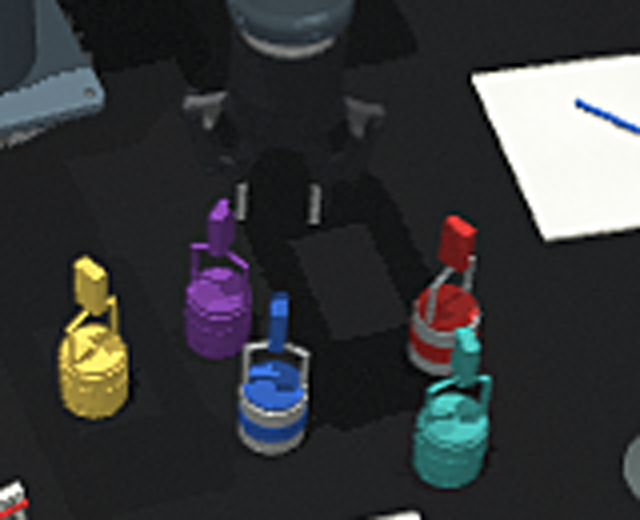

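The fingers at crop (241,203) and (315,203) straddle the tab at (280,320). I'll apply the correction and go down.

```bash
python3 -m pendant '[{"tx":-0.004,"ty":0.0043,"tz":0.012,"spin":0},{"tx":0,"ty":0,"tz":0.014,"spin":0},{"tx":0,"ty":0,"tz":0.014,"spin":0},{"tx":0,"ty":0,"tz":0.014,"spin":0},{"tx":0,"ty":0,"tz":0.014,"spin":0},{"tx":0,"ty":0,"tz":0.014,"spin":0},{"tx":0,"ty":0,"tz":0,"spin":0},{"tx":0,"ty":0,"tz":0,"spin":0}]'
python3 st.py 490.3 100.1 111 -0.416
python3 -m pendant '[{"tx":0,"ty":0,"tz":0,"spin":0},{"tx":0,"ty":0,"tz":0,"spin":0},{"tx":0,"ty":0,"tz":0,"spin":0},{"tx":0,"ty":0,"tz":0,"spin":0},{"tx":0,"ty":0,"tz":0,"spin":0},{"tx":0,"ty":0,"tz":0,"spin":0}]' 0
python3 st.py 490.3 100.1 111 -0.416
```

```text
time: 2.28
eef_pos: [489.8, 101.1, 111.5]
tool_rot: [-0.647, -3.073, 0.0]
contact_force: [0.1, 0.3, 0.2]
gripper_width: 42.5
finger_force: 0.0
[[-0.915  0.403 -0.002]
 [ 0.403  0.915  0.   ]
 [ 0.002 -0.001 -1.   ]] 2.2833 [489.8 101.1 111.5] [0.14 0.32 0.22] 42.53988929285932 0.0
tool shift [-0.8 -0.7  0.5] spin 0.001
time: 2.78
eef_pos: [491.2, 99.9, 112.1]
tool_rot: [0.65, 3.073, 0.0]
contact_force: [-0.8, -0.8, 0.5]
gripper_width: -0.1
finger_force: 0.0
[[-0.914  0.405  0.   ]
 [ 0.405  0.914 -0.   ]
 [-0.     0.    -1.   ]] 2.7833 [491.2  99.9 112.1] [-0.78 -0.84  0.53] -0.05957337555633694 0.0
tool shift [ 0.9 -0.1  1.1] spin -0.001
```

```bash
python3 -c "
from h import *
snap('scene','s3');snap('top','t3')
a=cv2.resize(cv2.imread('pics/s3.png')[150:240,260:360],(440,400),interpolation=cv2.INTER_CUBIC)
b=cv2.resize(cv2.imread('pics/t3.png')[210:270,200:260],(360,400),interpolation=cv2.INTER_CUBIC)
cv2.imwrite('pics/s3c.png',np.hstack([a,b]))"
```

```text
(no output)
```

View pics/s3c.png

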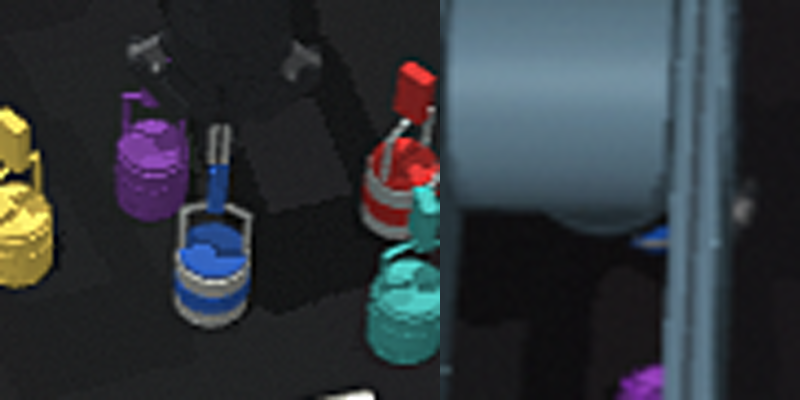

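The picture shows the shut fingers at crop (219,145) just above or behind the tab at (217,190), so the tab isn't between them. I'll measure the offset numerically.

```bash
python3 - <<'E'
from h import *
s2=load('s2');s3=load('s3')
for n,s in(('s2',s2),('s3',s3)):
    q=s['color'].astype(int);w=(q[...,2]>q[...,0]+60)&(q[...,2]>q[...,1]+30);w[:170]=0;w[:,:290]=0;w[:,330:]=0
    k,l,st,ce=cv2.connectedComponentsWithStats(w.astype(np.uint8))
    print(n,[(st[i].tolist(),ce[i].round(1).tolist()) for i in range(1,k) if st[i,4]>8])
print(proj(s2,[(485.1,97.7,193.4),(485.1,97.7,200)]).round(1),proj(s3,[(491,100,z) for z in(112,130,146)]).round(1))
q=s3['color']
for v in range(172,202,2): print(v,[tuple(int(c) for c in q[v,u]) for u in range(304,315)])
E
```

```text
s2 [([307, 183, 5, 15, 60], [309.1, 189.9]), ([301, 200, 15, 12, 141], [308.0, 205.9]), ([300, 213, 17, 8, 56], [307.3, 217.1])]
s3 [([307, 187, 5, 11, 43], [309.0, 191.9]), ([301, 200, 15, 12, 140], [308.0, 205.9]), ([300, 213, 17, 8, 57], [307.3, 217.0])]
[[308.  173. ]
 [308.1 171.4]] [[308.3 193.1]
 [308.6 189. ]
 [308.8 185.4]]
172 [(28, 30, 31), (27, 27, 30), (28, 31, 32), (29, 31, 33), (28, 31, 32), (23, 24, 28), (19, 21, 21), (24, 24, 26), (25, 26, 29), (29, 30, 31), (27, 28, 30)]
174 [(28, 29, 31), (28, 28, 30), (29, 30, 33), (30, 31, 33), (28, 30, 32), (29, 31, 34), (26, 26, 27), (26, 27, 29), (27, 29, 31), (26, 28, 28), (29, 29, 32)]
176 [(27, 28, 29), (26, 29, 30), (28, 29, 31), (28, 28, 31), (25, 27, 28), (23, 23, 24), (24, 25, 25), (23, 26, 27), (26, 28, 30), (26, 26, 29), (29, 29, 32)]
178 [(20, 21, 21), (23, 24, 26), (23, 23, 26), (38, 39, 41), (83, 85, 85), (93, 95, 94), (58, 59, 59), (98, 100, 100), (43, 45, 46), (21, 22, 25), (26, 27, 29)]
180 [(18, 20, 19), (25, 27, 28), (26, 27, 29), (66, 67, 67), (112, 115, 112), (55, 55, 55), (58, 59, 58), (113, 116, 114), (60,
[... 982 characters left out ...]
 (23, 20, 14), (17, 17, 17), (21, 22, 23)]
194 [(12, 13, 13), (22, 21, 19), (32, 37, 48), (32, 58, 107), (31, 63, 122), (31, 63, 120), (29, 62, 119), (18, 35, 66), (15, 13, 7), (16, 18, 16), (17, 18, 18)]
196 [(127, 129, 129), (129, 132, 128), (121, 124, 125), (54, 84, 134), (28, 62, 121), (29, 62, 121), (51, 72, 124), (118, 123, 122), (147, 150, 146), (82, 84, 83), (36, 37, 37)]
198 [(26, 26, 27), (26, 27, 25), (32, 30, 27), (33, 31, 23), (29, 28, 27), (30, 36, 43), (18, 22, 30), (9, 8, 4), (12, 13, 12), (39, 42, 42), (94, 97, 96)]
200 [(30, 35, 44), (34, 46, 73), (35, 57, 96), (35, 60, 100), (39, 70, 128), (39, 69, 123), (35, 56, 90), (20, 30, 52), (21, 22, 29), (17, 16, 13), (14, 14, 13)]
```

```bash
python3 - <<'E'
from h import *
S=load('scene0');s2=load('s2')
def tips(s,c,y,off):  # finger tips world at half-opening off, yaw tool y
    return [[c[0]+k*off*y[0],c[1]+k*off*y[1],c[2]] for k in(-1,1)]
for dz in(0,13,36,50): print(dz,proj(S,tips(S,(212.2,506.8,193+dz),(.386,.922),45)).round(0).tolist(),proj(s2,tips(s2,(485.1,97.7,193.4+dz),(.406,.914),24)).round(1).tolist())
a=cv2.imread('pics/scene0.png')[20:100,350:450];a=cv2.resize(a,(400,320),interpolation=cv2.INTER_CUBIC)
b=cv2.imread('pics/s2.png')[120:200,260:360];b=cv2.resize(b,(400,320),interpolation=cv2.INTER_CUBIC)
cv2.imwrite('pics/f.png',cv2.convertScaleAbs(np.hstack([a,b]),alpha=1.8,beta=10))
E
```

```text
0 [[376.0, 88.0], [402.0, 89.0]] [[299.6, 172.6], [316.4, 173.4]]
13 [[376.0, 85.0], [403.0, 86.0]] [[299.8, 169.4], [316.7, 170.2]]
36 [[377.0, 79.0], [404.0, 80.0]] [[300.0, 163.7], [317.2, 164.5]]
50 [[378.0, 76.0], [405.0, 77.0]] [[300.2, 160.1], [317.4, 161.0]]
```

View pics/f.png

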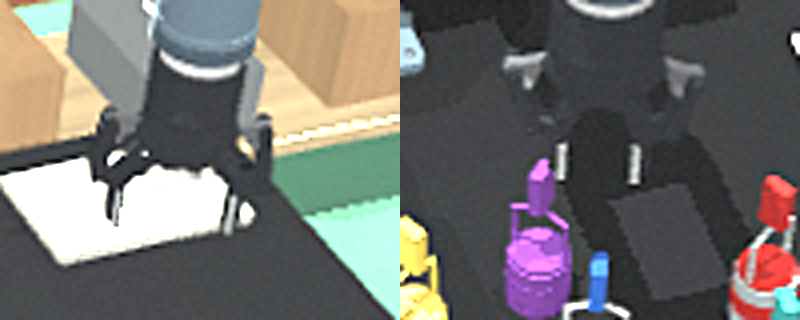

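Three views agree: the real fingertips sit about 36 mm higher than the reported TCP. At s3 they closed just above the tab. I'll reopen, go down 36 mm gently while watching the force, and close again.

```bash
python3 -m pendant '[{"tx":0.001,"ty":0,"tz":0,"spin":0},{"tx":0,"ty":0,"tz":0,"spin":0},{"tx":0,"ty":0,"tz":0,"spin":0},{"tx":0,"ty":0,"tz":0,"spin":0},{"tx":0,"ty":0,"tz":0.006,"spin":0},{"tx":0,"ty":0,"tz":0.006,"spin":0},{"tx":0,"ty":0,"tz":0.006,"spin":0},{"tx":0,"ty":0,"tz":0,"spin":0}]' 0.5
python3 -m pendant '[{"tx":0,"ty":0,"tz":0.006,"spin":0},{"tx":0,"ty":0,"tz":0.006,"spin":0},{"tx":0,"ty":0,"tz":0.006,"spin":0},{"tx":0,"ty":0,"tz":0,"spin":0},{"tx":0,"ty":0,"tz":0,"spin":0}]'
python3 - <<'E'
from h import *
s=snap('scene','s4');q=s['color'].astype(int)
g=(q.min(2)>70)&(q.max(2)-q.min(2)<25);g[:170]=0;g[200:]=0;g[:,:290]=0;g[:,330:]=0
k,l,st,ce=cv2.connectedComponentsWithStats(g.astype(np.uint8))
print([(st[i].tolist()) for i in range(1,k) if st[i,4]>4])
w=(q[...,2]>q[...,0]+60)&(q[...,2]>q[...,1]+30);w[:170]=0;w[:,:290]=0;w[:,330:]=0
k,l,st,ce=cv2.connectedComponentsWithStats(w.astype(np.uint8));print([(st[i].tolist(),ce[i].round(1).tolist()) for i in range(1,k) if st[i,4]>8])
E
```

```text
time: 3.55
eef_pos: [488.9, 100.3, 92.1]
tool_rot: [-0.649, -3.071, 0.001]
contact_force: [-1.0, 0.1, -0.4]
gripper_width: 42.7
finger_force: 0.0
time: 3.97
eef_pos: [489.7, 100.3, 75.3]
tool_rot: [-0.65, -3.072, 0.0]
contact_force: [0.1, 0.3, 0.5]
gripper_width: 42.7
finger_force: 0.0
[[299, 186, 3, 8, 12], [317, 187, 2, 8, 16], [301, 195, 6, 5, 14], [311, 196, 6, 4, 11]]
[([307, 183, 5, 15, 57], [309.2, 190.0]), ([301, 200, 15, 12, 138], [308.0, 205.9]), ([300, 213, 17, 8, 56], [307.3, 217.1])]
```

The pads are now at rows 186–194, beside the tab at 183–197. Closing.

```bash
Z='{"tx":0,"ty":0,"tz":0,"spin":0}'; python3 -m pendant '[{"tx":0,"ty":0,"tz":0,"spin":0},{"tx":0,"ty":0,"tz":0,"spin":0},{"tx":0,"ty":0,"tz":0,"spin":0},{"tx":0,"ty":0,"tz":0,"spin":0},{"tx":0,"ty":0,"tz":0,"spin":0},{"tx":0,"ty":0,"tz":0,"spin":0}]' 0
python3 -m pendant '[{"tx":0,"ty":0,"tz":-0.01,"spin":0},{"tx":0,"ty":0,"tz":-0.01,"spin":0},{"tx":0,"ty":0,"tz":0,"spin":0},{"tx":0,"ty":0,"tz":0,"spin":0},{"tx":0,"ty":0,"tz":0,"spin":0},{"tx":0,"ty":0,"tz":0,"spin":0}]'
python3 st.py
```

```text
time: 4.52
eef_pos: [490.4, 100.5, 76.2]
tool_rot: [0.65, 3.073, 0.0]
contact_force: [-1.0, 1.8, 3.7]
gripper_width: 11.5
finger_force: 58.7
time: 5.02
eef_pos: [489.7, 100.3, 95.5]
tool_rot: [-0.65, -3.073, 0.0]
contact_force: [0.2, 0.2, -3.6]
gripper_width: 11.6
finger_force: 58.9
[[-0.914  0.405 -0.001]
 [ 0.405  0.914 -0.   ]
 [ 0.001 -0.    -1.   ]] 5.0167 [489.7 100.3  95.5] [ 0.25  0.15 -3.59] 11.564849529149596 58.87925148010254
```

```bash
python3 -m pendant '[{"tx":0,"ty":0,"tz":-0.012,"spin":-0.03},{"tx":0,"ty":0,"tz":-0.02,"spin":-0.08},{"tx":0,"ty":0,"tz":-0.022,"spin":-0.09},{"tx":0,"ty":0,"tz":-0.022,"spin":-0.09},{"tx":0,"ty":0,"tz":-0.022,"spin":-0.09},{"tx":0,"ty":0,"tz":-0.022,"spin":-0.09},{"tx":0,"ty":0,"tz":-0.022,"spin":-0.09},{"tx":0,"ty":0,"tz":-0.016,"spin":-0.06},{"tx":0,"ty":0,"tz":-0.008,"spin":-0.02}]'
python3 -m pendant '[{"tx":0.003,"ty":-0.015,"tz":0,"spin":0},{"tx":0.006,"ty":-0.03,"tz":0,"spin":0},{"tx":0.007,"ty":-0.035,"tz":0,"spin":0},{"tx":0.007,"ty":-0.035,"tz":0,"spin":0},{"tx":0.007,"ty":-0.035,"tz":0,"spin":0},{"tx":0.007,"ty":-0.035,"tz":0,"spin":0},{"tx":0.007,"ty":-0.035,"tz":0,"spin":0},{"tx":0.007,"ty":-0.035,"tz":0,"spin":0},{"tx":0.006,"ty":-0.03,"tz":0,"spin":0},{"tx":0.005,"ty":-0.024,"tz":0,"spin":0}]'
python3 -m pendant '[{"tx":0.003,"ty":-0.012,"tz":0,"spin":0},{"tx":0,"ty":-0.005,"tz":0,"spin":0},{"tx":0,"ty":0,"tz":0,"spin":0},{"tx":0,"ty":0,"tz":0,"spin":0},{"tx":0,"ty":0,"tz":0,"spin":0}]'
python3 st.py 499.2 -232.1 261 0.226
python3 - <<'E'
from h import *
s=snap('scene','s5');t=snap('top','t5')
a=cv2.resize(cv2.imread('pics/s5.png')[150:280,150:280],(400,400),interpolation=cv2.INTER_CUBIC)
b=cv2.resize(cv2.imread('pics/t5.png')[140:240,300:400],(400,400),interpolation=cv2.INTER_CUBIC)
cv2.imwrite('pics/c5.png',np.hstack([a,b]))
E
```

```text
time: 5.77
eef_pos: [490.9, 100.3, 263.8]
tool_rot: [-0.354, 3.119, -0.001]
contact_force: [0.8, 0.0, -3.4]
gripper_width: 10.9
finger_force: 58.9
time: 6.6
eef_pos: [497.3, -217.2, 260.4]
tool_rot: [0.345, -3.121, -0.001]
contact_force: [1.1, -0.3, -2.9]
gripper_width: 11.2
finger_force: 59.2
time: 7.02
eef_pos: [499.0, -230.3, 261.7]
tool_rot: [0.352, -3.122, -0.001]
contact_force: [0.1, 0.5, -3.5]
gripper_width: 11.4
finger_force: 59.3
[[-0.975 -0.223 -0.   ]
 [-0.223  0.975  0.001]
 [ 0.     0.001 -1.   ]] 7.0167 [ 499.  -230.3  261.7] [ 0.11  0.54 -3.53] 11.43162897979737 59.278162121772766
tool shift [ 0.2 -1.8  0.7] spin -0.001
```

View pics/c5.png

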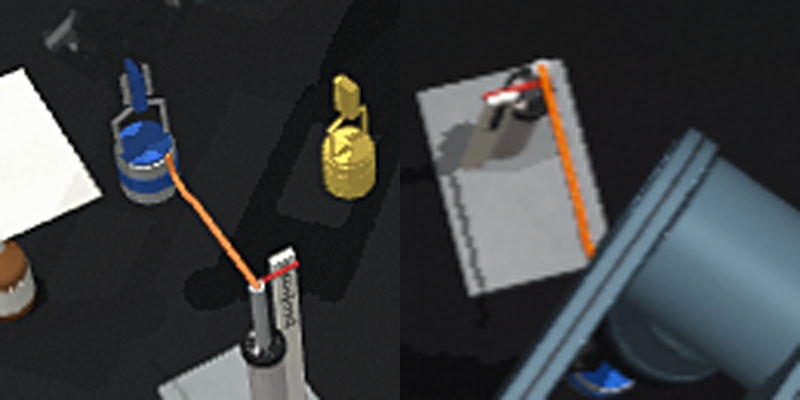

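The picture shows the can at crop (147,165), its bail peak near (137,105), beside the hook tip at (168,160). The bail opening faces along the hook. I'll check the model projections against the pixels.

```bash
python3 - <<'E'
from h import *
S=load('s5');T=load('top0')
e=np.array([499.0,-230.3,286.7]);yd=np.array([-.224,.975,0])
P=[e+[0,0,2],e+[0,0,45.5],e+22*yd+[0,0,-7.5],e-22*yd+[0,0,-7.5],e+[0,0,-45]]
print('can pred crop',((proj(S,P)-150)*3.077).round(0).tolist())
g=np.array([664.9,-194.0]);c,s=np.cos(.226),np.sin(.226)
w=lambda x,z:[g[0]+c*x,g[1]+s*x,z]
H=[w(-116,276),w(-90,252),w(-75,260),w(30,260)]
print('hook scene crop',((proj(S,H)-150)*3.077).round(0).tolist(),'top crop',((proj(T,H)-[300,140])*4).round(0).tolist(),proj(T,H).round(1).tolist())
for n,im in(('S',S),('T',T)):
    q=im['color'].astype(int);m=(q[...,0]>150)&(q[...,1]<150)&(q[...,1]>60)&(q[...,2]<60)
    if n=='S': m[:,:195]=0;m[:190]=0;m[270:]=0;m[:,245:]=0
    else: m[:,:325]=0;m[:,365:]=0;m[:150]=0;m[220:]=0
    v,u=np.nonzero(m)
    for r in np.unique(v)[::4]: print(n,r,u[v==r].mean().round(1),end=' ')
    print(n,v.min(),v.max())
E
```

```text
can pred crop [[134.0, 102.0], [127.0, 66.0], [158.0, 99.0], [112.0, 120.0], [140.0, 139.0]]
hook scene crop [[163.0, 153.0], [181.0, 192.0], [189.0, 198.0], [253.0, 285.0]] top crop [[198.0, 270.0], [184.0, 238.0], [180.0, 215.0], [141.0, 67.0]] [[349.6, 207.5], [345.9, 199.5], [344.9, 193.7], [335.2, 156.7]]
S 201 204.5 S 205 205.5 S 215 211.0 S 239 239.0 S 201 239
T 157 335.0 T 161 336.0 T 165 337.0 T 169 338.5 T 173 339.5 T 177 340.5 T 181 341.5 T 185 342.5 T 189 343.5 T 193 344.5 T 197 345.5 T 201 346.5 T 205 349.0 T 157 206
```

```bash
python3 -m pendant '[{"tx":-0.003,"ty":-0.0018,"tz":0,"spin":0},{"tx":-0.01,"ty":0,"tz":0,"spin":0},{"tx":-0.012,"ty":0,"tz":0,"spin":0},{"tx":-0.012,"ty":0,"tz":0,"spin":0},{"tx":-0.012,"ty":0,"tz":0,"spin":0},{"tx":-0.012,"ty":0,"tz":0,"spin":0},{"tx":-0.01,"ty":0,"tz":0,"spin":0},{"tx":-0.006,"ty":0,"tz":0,"spin":0},{"tx":-0.003,"ty":0,"tz":0,"spin":0},{"tx":0,"ty":0,"tz":0,"spin":0}]'
python3 -m pendant '[{"tx":0,"ty":0,"tz":0.003,"spin":0},{"tx":0,"ty":0,"tz":0.004,"spin":0},{"tx":0,"ty":0,"tz":0.004,"spin":0},{"tx":0,"ty":0,"tz":0.003,"spin":0},{"tx":0,"ty":0,"tz":0,"spin":0},{"tx":0,"ty":0,"tz":0,"spin":0}]'
python3 st.py 577.2 -214.2 230 0.226
python3 - <<'E'
from h import *
s=snap('scene','s6')
cv2.imwrite('pics/c6.png',cv2.resize(cv2.imread('pics/s6.png')[170:270,170:290],(720,600),interpolation=cv2.INTER_CUBIC))
E
```

```text
time: 7.95
eef_pos: [578.0, -215.7, 261.4]
tool_rot: [0.351, -3.121, -0.001]
contact_force: [-0.5, 0.6, -2.8]
gripper_width: 11.5
finger_force: 59.3
time: 8.45
eef_pos: [576.9, -216.1, 247.5]
tool_rot: [0.349, -3.122, -0.001]
contact_force: [-0.0, -0.4, -3.2]
gripper_width: 11.3
finger_force: 59.2
[[-0.975 -0.221 -0.001]
 [-0.221  0.975  0.   ]
 [ 0.     0.    -1.   ]] 8.45 [ 576.9 -216.1  247.5] [-0.05 -0.37 -3.19] 11.335898424875316 59.16797161102295
tool shift [-0.7  1.8 17.5] spin -0.003
```

View pics/c6.png

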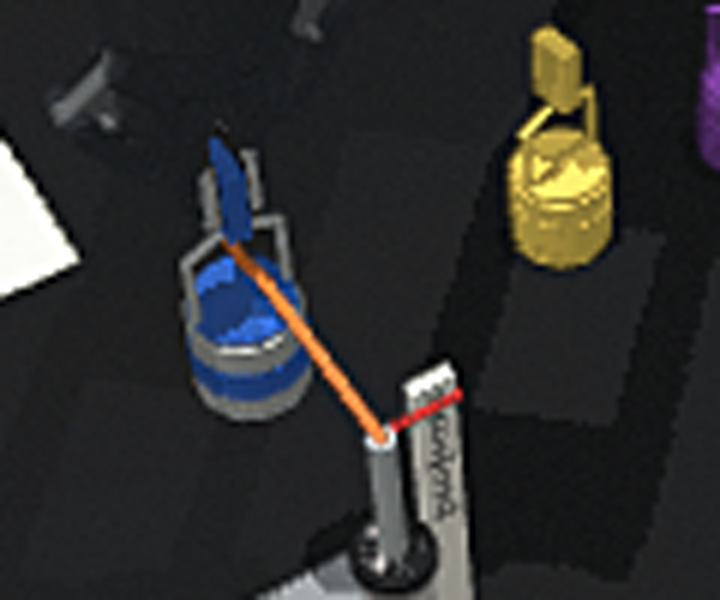

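The crop shows the orange bar passing through the bail just under the peak at (233,243), with no contact yet. I'll lower slowly.

```bash
python3 -m pendant '[{"tx":-0.0005,"ty":0.001,"tz":0.002,"spin":0},{"tx":0,"ty":0,"tz":0.002,"spin":0},{"tx":0,"ty":0,"tz":0.002,"spin":0},{"tx":0,"ty":0,"tz":0.002,"spin":0},{"tx":0,"ty":0,"tz":0.001,"spin":0},{"tx":0,"ty":0,"tz":0.001,"spin":0},{"tx":0,"ty":0,"tz":0.001,"spin":0},{"tx":0,"ty":0,"tz":0.001,"spin":0},{"tx":0,"ty":0,"tz":0.001,"spin":0},{"tx":0,"ty":0,"tz":0.001,"spin":0}]'
python3 -m pendant '[{"tx":0,"ty":0,"tz":0.001,"spin":0},{"tx":0,"ty":0,"tz":0.001,"spin":0},{"tx":0,"ty":0,"tz":0.001,"spin":0},{"tx":0,"ty":0,"tz":0.001,"spin":0},{"tx":0,"ty":0,"tz":0.001,"spin":0},{"tx":0,"ty":0,"tz":0.001,"spin":0},{"tx":0,"ty":0,"tz":0.001,"spin":0},{"tx":0,"ty":0,"tz":0.001,"spin":0},{"tx":0,"ty":0,"tz":0.001,"spin":0},{"tx":0,"ty":0,"tz":0.001,"spin":0}]'
```

```text
time: 9.33
eef_pos: [577.6, -215.0, 233.8]
tool_rot: [-0.35, 3.122, -0.0]
contact_force: [-0.6, 0.6, -3.4]
gripper_width: 11.2
finger_force: 59.2
time: 10.17
eef_pos: [577.6, -215.0, 223.8]
tool_rot: [-0.35, 3.122, -0.0]
contact_force: [-0.2, 0.1, -2.8]
gripper_width: 11.2
finger_force: 59.3
```

```bash
python3 -m pendant '[{"tx":0,"ty":0,"tz":0.001,"spin":0},{"tx":0,"ty":0,"tz":0.001,"spin":0},{"tx":0,"ty":0,"tz":0.0015,"spin":0},{"tx":0,"ty":0,"tz":0.0015,"spin":0},{"tx":0,"ty":0,"tz":0.0015,"spin":0},{"tx":0,"ty":0,"tz":0.0015,"spin":0},{"tx":0,"ty":0,"tz":0.0015,"spin":0},{"tx":0,"ty":0,"tz":0.001,"spin":0},{"tx":0,"ty":0,"tz":0.0005,"spin":0},{"tx":0,"ty":0,"tz":0,"spin":0}]'
for i in 1 2 3 4; do python3 -m pendant '[{"tx":0,"ty":0,"tz":0,"spin":0}]' | tr '\n' ' '; done
```

```text
time: 11.0
eef_pos: [577.6, -214.9, 212.7]
tool_rot: [0.35, -3.122, -0.0]
contact_force: [-0.5, 0.4, -2.2]
gripper_width: 11.3
finger_force: 59.5
time: 11.08 eef_pos: [577.6, -214.9, 212.9] tool_rot: [-0.35, 3.122, -0.0] contact_force: [-0.1, 0.3, -1.8] gripper_width: 11.3 finger_force: 59.5 time: 11.17 eef_pos: [577.6, -214.9, 212.9] tool_rot: [-0.35, 3.122, 0.0] contact_force: [-0.0, -0.1, -1.7] gripper_width: 11.3 finger_force: 59.5 time: 11.25 eef_pos: [577.6, -214.9, 212.9] tool_rot: [-0.35, 3.122, -0.0] contact_force: [-0.6, -0.3, -1.9] gripper_width: 11.1 finger_force: 59.5 time: 11.33 eef_pos: [577.6, -214.9, 212.9] tool_rot: [-0.35, 3.122, -0.0] contact_force: [-0.8, -0.4, -1.5] gripper_width: 11.4 finger_force: 59.5
```

```bash
python3 -m pendant '[{"tx":0,"ty":0,"tz":0.001,"spin":0},{"tx":0,"ty":0,"tz":0.0015,"spin":0},{"tx":0,"ty":0,"tz":0.0015,"spin":0},{"tx":0,"ty":0,"tz":0.002,"spin":0},{"tx":0,"ty":0,"tz":0.002,"spin":0},{"tx":0,"ty":0,"tz":0.002,"spin":0},{"tx":0,"ty":0,"tz":0.002,"spin":0},{"tx":0,"ty":0,"tz":0.0015,"spin":0},{"tx":0,"ty":0,"tz":0.0015,"spin":0},{"tx":0,"ty":0,"tz":0.001,"spin":0}]'>/dev/null
for i in 1 2 3 4 5 6 7 8 9 10 11 12 13 14; do python3 -m pendant '[{"tx":0,"ty":0,"tz":0,"spin":0}]' | grep -E 'eef|contact'| tr '\n' ' '; done
```

```text
eef_pos: [577.6, -215.0, 196.6] contact_force: [0.2, 0.2, -0.5] eef_pos: [577.6, -214.9, 196.9] contact_force: [-0.9, -0.3, 0.6] eef_pos: [577.6, -214.9, 196.9] contact_force: [-0.8, -0.3, -1.8] eef_pos: [577.6, -214.9, 197.0] contact_force: [0.8, -0.2, -0.7] eef_pos: [577.6, -215.0, 196.9] contact_force: [-0.6, 0.2, 0.1] eef_pos: [577.6, -215.0, 196.9] contact_force: [-1.0, -0.5, -0.5] eef_pos: [577.6, -214.9, 196.9] contact_force: [-0.4, -0.3, -1.2] eef_pos: [577.6, -214.9, 196.9] contact_force: [0.6, 0.4, -0.8] eef_pos: [577.6, -214.9, 196.8] contact_force: [-0.9, 1.2, -0.7] eef_pos: [577.6, -214.9, 196.8] contact_force: [-1.1, 0.9, -0.3] eef_pos: [577.6, -214.9, 196.8] contact_force: [-0.2, 0.4, -0.9] eef_pos: [577.6, -214.9, 196.8] contact_force: [0.5, 1.2, -1.4] eef_pos: [577.6, -214.9, 196.8] contact_force: [-0.0, -0.4, -1.0] eef_pos: [577.6, -214.9, 196.8] contact_force: [-0.3, 0.9, -0.1]
```

```bash
python3 -m pendant '[{"tx":0,"ty":0,"tz":0.001,"spin":0},{"tx":0,"ty":0,"tz":0.0015,"spin":0},{"tx":0,"ty":0,"tz":0.0015,"spin":0},{"tx":0,"ty":0,"tz":0.001,"spin":0},{"tx":0,"ty":0,"tz":0.001,"spin":0},{"tx":0,"ty":0,"tz":0.0005,"spin":0}]'>/dev/null
for i in $(seq 48); do python3 -m pendant '[{"tx":0,"ty":0,"tz":0,"spin":0}]' | grep contact; done > f.txt
python3 - <<'E'
import re,numpy as np
a=np.array([eval(l.split(':')[1]) for l in open('f.txt')]);print(len(a),a.mean(0),a.std(0)/np.sqrt(len(a)),a[:24].mean(0))
E
python3 st.py
```

```text
48 [-0.4      0.24375 -0.1625 ] [0.05743354 0.06921599 0.08577795] [-0.29166667  0.275       0.025     ]
[[-0.975 -0.221  0.   ]
 [-0.221  0.975 -0.   ]
 [-0.    -0.    -1.   ]] 17.8333 [ 577.6 -214.9  190.3] [-1.1   0.9  -1.08] 11.084948578874132 59.77027952671051
```

```bash
python3 -m pendant '[{"tx":0,"ty":0,"tz":0.0005,"spin":0},{"tx":0,"ty":0,"tz":0.0005,"spin":0},{"tx":0,"ty":0,"tz":0,"spin":0},{"tx":0,"ty":0,"tz":0,"spin":0},{"tx":0,"ty":0,"tz":0,"spin":0},{"tx":0,"ty":0,"tz":0,"spin":0}]'
python3 -c "
from h import *
snap('scene','s7')"
python3 -m pendant '[{"tx":0,"ty":0,"tz":0,"spin":0},{"tx":0,"ty":0,"tz":0,"spin":0},{"tx":0,"ty":0,"tz":0,"spin":0},{"tx":0,"ty":0,"tz":0,"spin":0},{"tx":0,"ty":0,"tz":0,"spin":0},{"tx":0,"ty":0,"tz":0,"spin":0},{"tx":0,"ty":0,"tz":0,"spin":0},{"tx":0,"ty":0,"tz":0,"spin":0}]' 0.25
python3 -c "
from h import *
snap('scene','s8')
f=lambda n:cv2.resize(cv2.imread('pics/%s.png'%n)[185:275,180:270],(400,400),interpolation=cv2.INTER_CUBIC)
cv2.imwrite('pics/c8.png',np.hstack([f('s7'),f('s8')]))"
```

```text
time: 18.33
eef_pos: [577.6, -214.9, 189.3]
tool_rot: [0.35, -3.122, -0.0]
contact_force: [-0.4, 0.7, 0.2]
gripper_width: 11.0
finger_force: 59.8
time: 19.05
eef_pos: [577.6, -214.9, 189.3]
tool_rot: [0.35, -3.122, 0.0]
contact_force: [-0.2, -0.1, 0.6]
gripper_width: 21.3
finger_force: 0.0
```

View pics/c8.png

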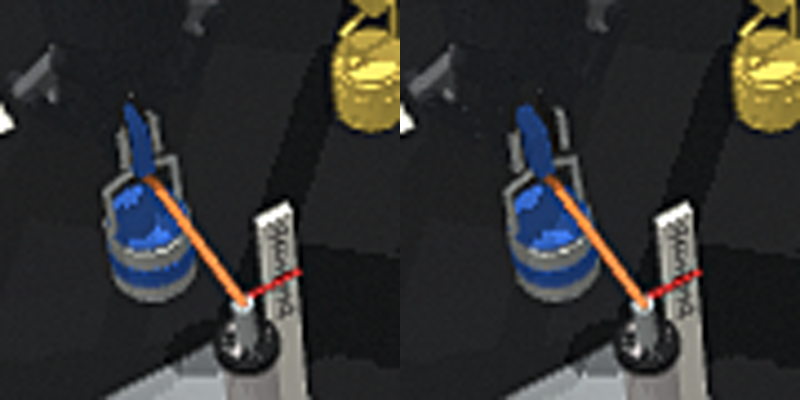

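Let-go caused no visible jump: the pointer stays at crop (300,272) before and after, and the bail sits in the bend at (150,182). The left finger is close to the tab, so I'll open a bit more and rise straight up.

```bash
python3 -m pendant '[{"tx":0,"ty":0,"tz":0,"spin":0},{"tx":0,"ty":0,"tz":0,"spin":0},{"tx":0,"ty":0,"tz":0,"spin":0},{"tx":0,"ty":0,"tz":-0.004,"spin":0},{"tx":0,"ty":0,"tz":-0.008,"spin":0},{"tx":0,"ty":0,"tz":-0.012,"spin":0},{"tx":0,"ty":0,"tz":-0.015,"spin":0},{"tx":0,"ty":0,"tz":-0.015,"spin":0},{"tx":0,"ty":0,"tz":-0.018,"spin":0},{"tx":0,"ty":0,"tz":-0.018,"spin":0}]' 0.5
python3 -m pendant '[{"tx":0,"ty":0,"tz":-0.012,"spin":0},{"tx":-0.007,"ty":0.014,"tz":0,"spin":0},{"tx":-0.015,"ty":0.03,"tz":0,"spin":0},{"tx":-0.0175,"ty":0.035,"tz":0,"spin":0},{"tx":-0.0175,"ty":0.035,"tz":0,"spin":0},{"tx":-0.0175,"ty":0.035,"tz":0,"spin":0},{"tx":-0.0175,"ty":0.035,"tz":0,"spin":0},{"tx":-0.0175,"ty":0.035,"tz":0,"spin":0},{"tx":-0.015,"ty":0.03,"tz":0,"spin":0},{"tx":-0.01,"ty":0.02,"tz":0,"spin":0}]' 0
python3 -m pendant '[{"tx":-0.005,"ty":0.01,"tz":0,"spin":0},{"tx":0,"ty":0,"tz":0.02,"spin":0},{"tx":0,"ty":0,"tz":0.03,"spin":0},{"tx":0,"ty":0,"tz":0.035,"spin":0},{"tx":0,"ty":0,"tz":0.035,"spin":0},{"tx":0,"ty":0,"tz":0.035,"spin":0},{"tx":0,"ty":0,"tz":0.03,"spin":0},{"tx":0,"ty":0,"tz":0.015,"spin":0},{"tx":0,"ty":0,"tz":0,"spin":0},{"tx":0,"ty":0,"tz":0,"spin":0}]'
python3 st.py 652.5 88.5 29 0.226
python3 - <<'E'
from h import *
snap('scene','s9');snap('top','t9')
f=lambda n,r,c:cv2.resize(cv2.imread('pics/%s.png'%n)[r:r+120,c:c+120],(400,400),interpolation=cv2.INTER_CUBIC)
cv2.imwrite('pics/c9.png',np.hstack([f('s9',185,240),f('s9',170,160)]))
E
```

```text
time: 19.93
eef_pos: [577.5, -214.9, 280.9]
tool_rot: [-0.35, 3.122, -0.0]
contact_force: [-0.2, -1.0, -0.3]
gripper_width: 42.4
finger_force: 0.0
time: 20.77
eef_pos: [648.9, 82.0, 291.1]
tool_rot: [0.355, -3.121, -0.002]
contact_force: [0.6, 0.3, 0.5]
gripper_width: 0.4
finger_force: 0.0
time: 21.6
eef_pos: [651.2, 87.7, 90.7]
tool_rot: [0.349, -3.12, -0.0]
contact_force: [0.6, -0.1, 1.4]
gripper_width: 0.2
finger_force: 0.0
[[-0.975 -0.221 -0.002]
 [-0.221  0.975 -0.   ]
 [ 0.002  0.    -1.   ]] 21.6 [651.2  87.7  90.7] [ 0.61 -0.07  1.38] 0.15951743043714778 0.0
tool shift [-1.6  0.5 61.7] spin -0.003
```

View pics/c9.png

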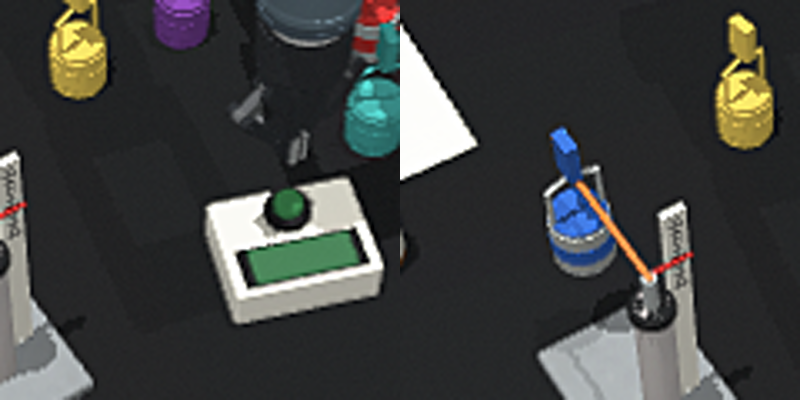

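The can hangs in the bend with the pointer steady at (690,257). The shut fingers at (298,150) are above the green button at (288,205). I'll check the lateral alignment numerically.

```bash
python3 - <<'E'
from h import *
s=load('s9');T=load('top0');q=s['color'].astype(int)
print(proj(s,[(651.2,87.7,z) for z in(120,127,135,60)]).round(1).tolist())
def cen(q,r):
    m=(q[...,1]>q[...,0]+40)&(q[...,1]>q[...,2]+30);k,l,st,ce=cv2.connectedComponentsWithStats(m.astype(np.uint8))
    return [(st[i].tolist(),ce[i].round(1).tolist()) for i in range(1,k) if st[i,4]>20 and r[0]<ce[i][0]<r[1] and r[2]<ce[i][1]<r[3]]
b=cen(load('scene0')['color'].astype(int),(310,345,230,256));t=cen(T['color'].astype(int),(225,250,180,195));print(b,t)
for z in(52,58,65):print(z,onz(T,[t[0][1]],z)[0].round(1),onz(load('scene0'),[b[0][1]],z)[0].round(1))
g=(q.min(2)>60)&(q.max(2)-q.min(2)<25);v,u=np.nonzero(g[215:238,320:336]);print('finger',u.mean()+320,v.max()+215, [ (r+215, (u[v==r].mean()+320).round(1)) for r in np.unique(v)])
E
```

```text
[[326.3, 233.0], [326.4, 231.5], [326.6, 229.7], [324.8, 245.7]]
[([322, 241, 9, 10, 68], [326.0, 245.3])] [([234, 182, 9, 8, 60], [238.2, 185.3])]
52 [655.1  90.5  52. ] [646.   94.4  52. ]
58 [654.1  90.1  58. ] [649.9  92.3  58. ]
65 [652.8  89.7  65. ] [654.3  89.8  65. ]
finger 329.12820512820514 234 [(np.int64(224), np.float64(330.5)), (np.int64(225), np.float64(331.0)), (np.int64(226), np.float64(330.7)), (np.int64(227), np.float64(329.5)), (np.int64(228), np.float64(328.8)), (np.int64(229), np.float64(329.0)), (np.int64(230), np.float64(329.0)), (np.int64(231), np.float64(329.0)), (np.int64(232), np.float64(328.5)), (np.int64(233), np.float64(327.0)), (np.int64(234), np.float64(327.0))]
```

```bash
python3 -m pendant '[{"tx":-0.0025,"ty":0.0003,"tz":0.01,"spin":0},{"tx":0,"ty":0,"tz":0.015,"spin":0},{"tx":0,"ty":0,"tz":0.012,"spin":0},{"tx":0,"ty":0,"tz":0.006,"spin":0},{"tx":0,"ty":0,"tz":0.003,"spin":0},{"tx":0,"ty":0,"tz":0.003,"spin":0},{"tx":0,"ty":0,"tz":0.003,"spin":0},{"tx":0,"ty":0,"tz":0,"spin":0}]' | grep -E 'eef|contact'
for i in 1 2 3 4 ; do python3 -m pendant '[{"tx":0,"ty":0,"tz":0.001,"spin":0},{"tx":0,"ty":0,"tz":0.001,"spin":0}]' | grep -E 'eef|contact'|tr '\n' ' '; done
```

```text
eef_pos: [654.2, 88.9, 39.1]
contact_force: [-0.3, -0.2, 0.5]
eef_pos: [654.7, 88.9, 37.8] contact_force: [-0.8, 0.2, -0.2] eef_pos: [654.4, 88.9, 35.5] contact_force: [-0.2, -0.5, -0.1] eef_pos: [654.2, 88.8, 33.3] contact_force: [-0.1, 0.4, -0.5] eef_pos: [654.2, 88.8, 31.2] contact_force: [0.0, 0.6, 0.8]
```

```bash
for i in 1 2 3 4 5 6; do python3 -m pendant '[{"tx":0,"ty":0,"tz":0.001,"spin":0},{"tx":0,"ty":0,"tz":0.001,"spin":0}]' | grep -E 'eef|contact'|tr '\n' ' '; done
```

```text
eef_pos: [654.2, 88.9, 29.2] contact_force: [-0.9, 0.5, 0.6] eef_pos: [654.3, 88.9, 27.5] contact_force: [-0.7, -0.2, 1.9] eef_pos: [654.3, 88.9, 25.5] contact_force: [-1.0, -0.1, 2.4] eef_pos: [654.2, 88.9, 23.5] contact_force: [-2.5, -0.4, 8.2] eef_pos: [654.4, 88.9, 23.3] contact_force: [-7.1, -0.4, 19.8] eef_pos: [654.5, 88.9, 23.1] contact_force: [-10.7, -0.6, 29.5]
```

The button bottomed out: about 6 mm of travel, then the force rose sharply. Lifting off.

```bash
python3 -m pendant '[{"tx":0,"ty":0,"tz":-0.004,"spin":0},{"tx":0,"ty":0,"tz":-0.005,"spin":0},{"tx":0,"ty":0,"tz":-0.008,"spin":0},{"tx":0,"ty":0,"tz":-0.015,"spin":0},{"tx":0,"ty":0,"tz":-0.02,"spin":0},{"tx":0,"ty":0,"tz":-0.02,"spin":0},{"tx":0,"ty":0,"tz":-0.01,"spin":0},{"tx":0,"ty":0,"tz":0,"spin":0},{"tx":0,"ty":0,"tz":0,"spin":0}]'
python3 - <<'E'
from h import *
a=load('s9')['color'].astype(int);s=snap('scene','s10');b=s['color'].astype(int)
d=np.abs(a-b).max(2)
print('gauge region change',d[190:330,180:280].max(),'button',d[238:262,315:340].max(), 'button comp rows')
E
```

```text
time: 24.78
eef_pos: [654.4, 88.9, 101.3]
tool_rot: [-0.35, 3.121, -0.0]
contact_force: [-0.4, 0.5, 0.1]
gripper_width: 0.2
finger_force: 0.0
gauge region change 8 button 121 button comp rows
```

```bash
python3 - <<'E'
from h import *
for n in('s9','s10'):
    q=load(n)['color'].astype(int);m=((q[...,1]>q[...,0]*1.5)&(q[...,1]>40))[238:256,315:340];v,u=np.nonzero(m);print(n,len(v),v.min()+238,v.max()+238,u.mean()+315)
print(arm.hand_in())
E
```

```text
s9 76 241 255 326.44736842105266
s10 76 241 255 326.4342105263158
the job is handed in; nothing more can be done
None
```

The blue-banded can hangs at rest in the bend of the orange hook. The recorder button was pressed fully down and came back up, and the job was handed in at about 25 s; no verdict came back.

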